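# Pack two school lunches

## Robot

A 6-joint arm with a two-finger parallel gripper is mounted at the origin on the work surface. World frame = base frame: x ahead of the robot, y to its left, z up, the work surface at z = 0. Lengths are in m, angles in rad, forces in N, time in s.
With the tool pointing down it reaches from about 0.35 to 0.975 m from the base axis. Payload 4.9 kg.
Tool frame: the origin (TCP) lies between the finger pads; the fingertips stand 25 mm ahead of it and the grasp point (between the pads) lies 6 mm ahead of it (manip.tcp_to_tips is the z of the fingertips in the tool frame, in m); z points along the fingers, y is the line along which they close (so a half turn about z gives the same grasp; the last joint's range is limited). The gripper opens to 85 mm and grips with 20 to 120 N. Pads are 22 mm wide; open, the fingers measure 114 mm over their backs; the gripper's body (76 mm by 85 mm) begins 54 mm behind the grasp point. The pads swing forward as they close: fully open they stand 13 mm farther back than shut.
Start: joints at [-1.372, 0.053, 1.613, -0, 1.476, -0.119], TCP at [0.195, -0.594, 0.229] pointing down, gripper open.
Joint ranges: [-3.01, 3.01], [-1.01, 2.22], [0.06, 2.58], [-1.02, 4.17], [0.09, 2.62], [-3.14, 3.14]. Speed limits (rad/s): [2.57, 2.57, 3.14, 3.14, 3.14, 3.14].

## Interface

Orientations are given as a unit quaternion [w, x, y, z].
In Python, from plant import manip gives the robot as it stands. The module is installed in compiled form; this text tells all that it offers.
- The arm moves only by the tool arm_command, never from a script. Its argument "moves" is a list of rows, each a list of 3 entries, a list of its own where there are three numbers: the opening, from -1 (shut) to 1 (fully open), then the shift along the tool's x, y, z in units of 0.15 m (1.0 is 0.15 m), then the turn about the tool's z in units of 2 pi rad (1.0 is 2 pi rad). A call has 1 to 20 rows; each row is the pose to reach, as a shift and turn from the pose commanded when the call began, along the tool's axes at that moment, turning the shorter way round; what a row does not reach only later rows make up. A row lasts 1/12 s, in which the tool goes at most 41.7 mm and 7.16 degrees, less where a joint would pass 70% of its speed; a pose out of reach is approached as far as the arm can. A call with a number of a shift or a turn outside -1 to 1 is refused whole. A call with a gripper value outside its range is refused whole. The fingers move at their own pace and stop on an object; the grip force is fixed at half the most. Time passes only in rows, so rows that repeat a pose let the fingers close. It gives the time, the measured TCP pose, the force, the opening and the grip force at its end, in the units of the state.
- manip.state(): the state, without advancing time (a new reading comes with each control period).
- manip.grab_frame(name): name is "scene" or "top" or "wrist"; returns a dict with "frame" (384x512x3 uint8, red, green, blue), "fx", "fy", "cx", "cy" (pixels), "k1" (the pictures are not rectified: a ray, as slopes to the right and down, at radius r is drawn at 1 + k1 r^2 times it, then the intrinsics apply), "R" (3x3) and "t" (3): a world point X has camera coordinates R X + t. Camera axes: x right, y down, z forward; pixel columns grow to the right and rows downward; lengths in m; the calibration is good to about 2 mm. A picture is of the moment at which its call begins. There is no depth.
- manip.job_done(): hands the job in; it is judged then, once.
Trained networks look in a picture, given as the dict that the camera call returned (one of the last four; its "shot" number tells which), for a name from the list of things; names that differ only in an ending like _2 or _b are one class to them, and where a whole thing is asked for, a point or a joint stands for the part that bears it (a point fixed in the world has none). Each returns a list of dicts, best first, with "confidence" (0 to 1); they miss things now and then, are a little off and sometimes report something else, mostly with a low value. They report only what shows in the picture. A call takes as long as a camera call. They do not tell look-alikes from the thing itself.
- manip.search_frame(picture, target): "extent" ([left, top, right, bottom] in pixels, round what is visible of it).
The state is a dict: "time": time; "joint_pos": joint angles; "joint_vel": joint speeds; "joint_efforts": joint torques, N m; "tool_pos": TCP position; "tool_rot": TCP orientation; "contact_force": force on the tool from outside, world axes, zero at the start; "ft_torque": the same for the moment, N m; "gripper_width": opening from 0.0 (shut) to 1.0 (fully open); "grasp_force": force on a finger pad.
Only numpy, scipy, OpenCV 4.12 (cv2) and the standard library are available. Lean on these libraries where they do the work, as an engineer would, in place of code of your own. Each camera call takes 0.05 s, during which the arm holds its last target. There are 200 camera calls.

## Task

Pack two school lunches: the red apple and the orange juice carton go into the blue lunch box, the yoghurt pot and the green-lidded snack tub into the yellow one, each set down upright on the floor of a compartment of its own. The yoghurt stands right behind the tall coffee canister, so first, before you take the yoghurt, move the canister out of the way and stand it centred on the round cork mat. Leave the green apple and the salt shaker where they are.

Things in the scene. Friction and masses are not known exactly. Their poses are not given: they have to be found in the camera images.
- blue_box: Blue open lunch box, fixed to the worktop, on the left or right. Origin: centre of its underside. 138 (its x) x 188 (y) x 45 mm high, walls and floor 4 mm. A 4 mm middle wall of full height makes two equal compartments, each 130 (x) x 88 (y) mm inside, centred at y = +46 and -46 mm. Its lid (138 x 188 x 13 mm) lies flat beside it, centred at x = -145 mm; clips stick out 3 mm at +x.
- yellow_box: Yellow open lunch box, fixed to the worktop, on the left or right. Origin: centre of its underside. 138 (its x) x 188 (y) x 45 mm high, walls and floor 4 mm. A 4 mm middle wall of full height makes two equal compartments, each 130 (x) x 88 (y) mm inside, centred at y = +46 and -46 mm. Its lid (138 x 188 x 13 mm) lies flat beside it, centred at x = -145 mm; clips stick out 3 mm at +x.
- red_apple: Red apple, round, widest diameter 62 mm between 26 and 38 mm above its foot, 58 mm high (the thin stem and leaf above that are look only), about 140 g. It stands on a flat foot 34 mm across. Origin at the centre of the foot, z up; its yaw means nothing.
- juice_carton: Orange drinks carton with a pale band and a white cap (8 mm, look only), upright, 45 (its x) x 60 (its y) x 105 mm high, about 210 g. Origin at the centre of its underside, z up.
- yoghurt_pot: White yoghurt pot with a pink band and a flat pink-purple lid; round, 50 mm diameter at the foot, 58 mm under the lid, lid 60 mm diameter and 4 mm thick, 60 mm high in all, about 150 g. Stands close behind the canister (on its far side from the robot, about 8 to 12 mm between them). Origin at the centre of its underside, z up; its yaw means nothing.
- snack_tub: White square snack tub with a closed green lid (the lid does not come off), 58 (x) x 58 (y) x 46 mm high, the white part below 56 mm square, about 120 g. Origin at the centre of its underside, z up, sides along its x and y.
- canister: Tall round steel coffee canister with a black band and dark wooden lid (fixed on), 64 mm diameter, 150 mm high, about 350 g. Stands in front of the yoghurt pot. Origin at the centre of its underside, z up; its yaw means nothing.
- cork_mat: Round cork mat, 90 mm diameter, 5 mm thick, fixed to the worktop; the place for the canister. Origin at the centre of its underside.
- green_apple: Green apple, same shape and size as the red one; a bystander to be left where it is. Origin at the centre of its foot.
- salt_shaker: Salt shaker, clear with a steel cap, 38 mm diameter, 68 mm high; a bystander to be left where it is. Origin at the centre of its underside.
There are look-alikes about, which are no part of the job. Of the things that look like the juice_carton, take the one that is farthest from the robot's base at the start.

How it is judged:
By the outcome, as a careful person would: the job done as asked, in the order asked, and still so for the second after the job is handed in, with the robot touching nothing.
It also fails if it takes over 144 s, if anything falls off the work surface, if the arm or the gripper's body presses on something with over 40 N, if the wrist force passes 120 N, or if a joint passes its speed limit or range.

## Working session

There is one attempt and no reset: what is moved stays moved. The work goes in short steps, Python scripts to look and compute and a tool call to move; the robot and the scene stay as the last step left them, time stands still between calls to the robot, and variables do not carry over. Pictures are saved under pics/ and viewed, at most 14 in all, crops included, and the job is handed in when it is done.

Besides the shell and the picture viewer there is one more tool, called after ">>>" in YAML: its name, and indented under it one key for each argument. arm_command: Moves the arm, as the interface text tells. Shifts and turns lie within -1 to 1; 1 stands for 0.15 m of shift or 2 pi rad of turn. Its arguments: {"type":"object","properties":{"moves":{"type":"array"}},"required":["moves"]}

```bash
mkdir -p pics; cat > h.py <<'E'
import numpy as np, cv2
from plant import manip
def ray(p,u,v):
    x=np.array([(u-p['cx'])/p['fx'],(v-p['cy'])/p['fy']]); s=x.copy()
    for _ in range(20): s=x/(1+p['k1']*(s@s))
    R=np.array(p['R']); d=R.T@np.array([s[0],s[1],1.]); return -R.T@np.array(p['t']),d
def at(p,u,v,z):
    c,d=ray(p,u,v); return c+d*(z-c[2])/d[2]
def proj(p,X):
    c=np.array(p['R'])@np.array(X)+np.array(p['t']); s=c[:2]/c[2]; s=s*(1+p['k1']*(s@s))
    return np.array([s[0]*p['fx']+p['cx'],s[1]*p['fy']+p['cy']])
def save(p,n,crop=None,scale=1.5):
    f=p['frame'][:,:,::-1]
    if crop: l,t,r,b=crop; f=f[t:b,l:r]
    cv2.imwrite('pics/'+n,cv2.resize(f,None,fx=scale,fy=scale,interpolation=cv2.INTER_CUBIC))
N=['blue_box','yellow_box','red_apple','juice_carton','yoghurt_pot','snack_tub','canister','cork_mat','green_apple','salt_shaker']
E
python3 - <<'E'
from h import *
import pickle
P={}
for c in ['top','scene']:
    p=manip.grab_frame(c); P[c]=p; save(p,c+'0.png')
    C,_=ray(p,256,192); print(c,C.round(3),p['fx'],p['k1'],p['frame'].shape)
    for n in N:
        for d in manip.search_frame(p,n)[:4]:
            e=d['extent']; print(n,round(d['confidence'],2),[round(x) for x in e],at(p,(e[0]+e[2])/2,(e[1]+e[3])/2,0.03).round(3))
pickle.dump(P,open('P.pkl','wb'))
print(manip.state(), manip.tcp_to_tips)
E
```

```text
top [0.444 0.009 1.099] 437.5287584734003 -0.09807190321969596 (384, 512, 3)
blue_box 0.71 [95, 165, 176, 285] [0.387 0.301 0.03 ]
yellow_box 0.86 [331, 155, 428, 281] [ 0.418 -0.299  0.03 ]
red_apple 0.61 [198, 193, 221, 218] [0.44 0.12 0.03]
juice_carton 0.73 [246, 197, 275, 218] [ 0.437 -0.006  0.03 ]
juice_carton 0.69 [285, 234, 311, 272] [ 0.328 -0.099  0.03 ]
juice_carton 0.62 [206, 238, 238, 264] [0.33  0.087 0.03 ]
yoghurt_pot 0.74 [259, 110, 288, 134] [ 0.648 -0.032  0.03 ]
snack_tub 0.58 [153, 105, 180, 131] [0.653 0.232 0.03 ]
snack_tub 0.26 [329, 156, 431, 281] [ 0.418 -0.3    0.03 ]
canister 0.85 [267, 135, 297, 169] [ 0.575 -0.054  0.03 ]
cork_mat 0.67 [189, 137, 225, 174] [0.561 0.129 0.03 ]
green_apple 0.61 [293, 196, 321, 221] [ 0.437 -0.12   0.03 ]
salt_shaker 0.75 [349, 115, 366, 136] [ 0.646 -0.24   0.03 ]
salt_shaker 0.72 [186, 139, 225, 173] [0.561 0.133 0.03 ]
salt_shaker 0.54 [259, 107, 289, 134] [ 0.652 -0.034  0.03 ]
scene [ 1.152 -0.102  0.689] 379.051284865013 -0.12628035502878454 (384, 512, 3)
blue_box 0.81 [320, 135, 414, 202] [0.44 0.31 0.03]
yellow_box
[... 532 characters left out ...]
nt_pos': array([-1.37196401e+00,  5.27123041e-02,  1.61291174e+00, -1.53508029e-05,
        1.47599587e+00, -1.18988794e-01]), 'joint_vel': array([ 0.00096168, -0.00105952,  0.00049615, -0.00071224,  0.00074956,
        0.00189178]), 'joint_efforts': array([-2.38004577e-03, -3.93701613e+01, -3.70468748e+01, -2.81896746e-04,
        6.10599545e-04, -2.73850723e-06]), 'tool_pos': array([ 0.19530924, -0.5936751 ,  0.22868891]), 'tool_rot': array([-1.33179830e-05,  9.87400151e-01,  1.58243300e-01, -8.17898033e-06]), 'contact_force': array([0.06905929, 0.94096212, 0.8388095 ]), 'ft_torque': array([0.05677497, 0.02901533, 0.00537537]), 'grasp_force': 0.0, 'gripper_width': 0.9981690442765404} 0.025
```

View pics/top0.png

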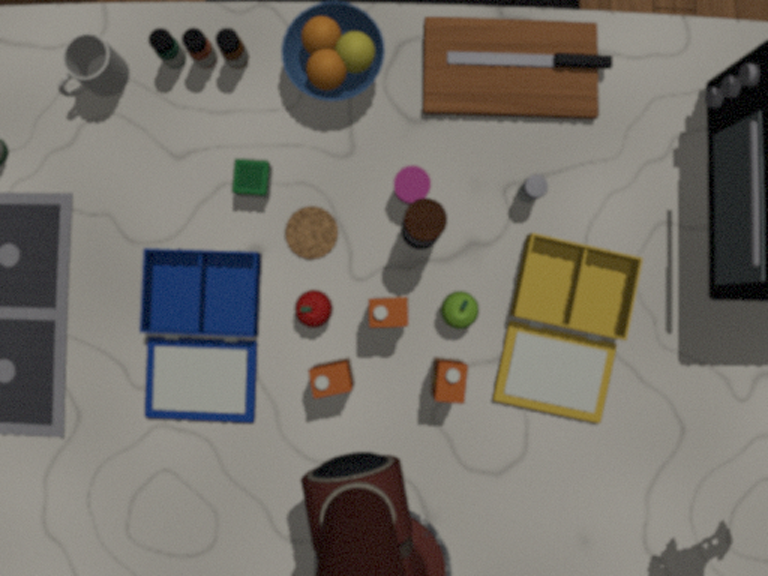

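View pics/scene0.png

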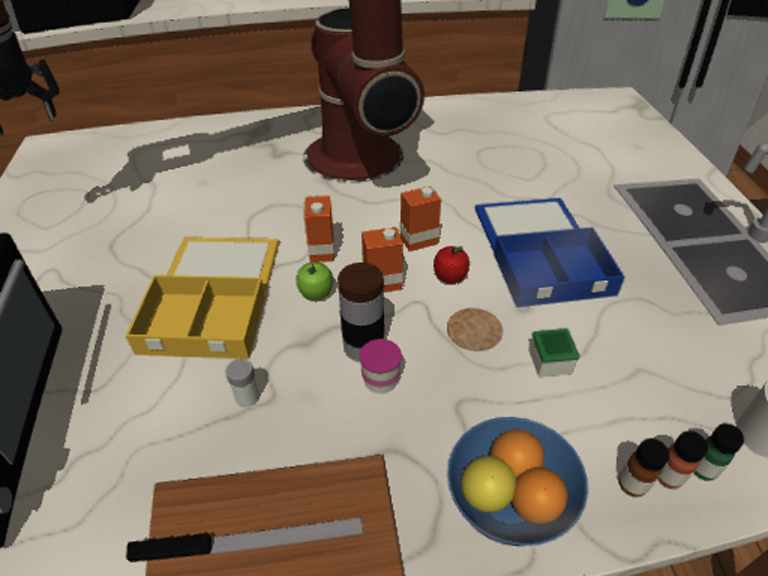

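```bash
cat > fit.py <<'E'
from h import *
from scipy.optimize import minimize
def box(sx,sy,z0,z1,cx=0,cy=0): return np.array([[cx+a*sx/2,cy+b*sy/2,z] for a in(-1,1) for b in(-1,1) for z in(z0,z1)])
def rings(*rz):
    t=np.linspace(0,2*np.pi,24,endpoint=False); return np.array([[r*np.cos(a),r*np.sin(a),z] for r,z in rz for a in t])
apple=rings((.017,0),(.031,.026),(.031,.038),(.015,.058))
S=4
def sil(p,parts,q,roi):
    l,t,r,b=roi; m=np.zeros(((b-t)*S,(r-l)*S),np.uint8); c,s=np.cos(q[2]),np.sin(q[2])
    for pts in parts:
        X=pts@np.array([[c,s,0],[-s,c,0],[0,0,1]])+[q[0],q[1],0]
        u=np.array([(proj(p,x)+.5-[l,t])*S for x in X])
        cv2.fillConvexPoly(m,cv2.convexHull(np.round(u*16).astype(np.int32)),1,shift=4)
    return cv2.resize(m.astype(np.float32),(r-l,b-t),interpolation=cv2.INTER_AREA)
def mask(p,roi,lo,hi,hull=True):
    l,t,r,b=roi; h=cv2.cvtColor(p['frame'][t:b,l:r],cv2.COLOR_RGB2HSV)
    m=cv2.inRange(h,np.array(lo),np.array(hi)) if lo[0]<=hi[0] else cv2.inRange(h,np.array((0,)+tuple(lo[1:])),np.array(hi))|cv2.inRange(h,np.array(lo),np.array((179,)+tuple(hi[1:])))
    n,lab,st,_=cv2.connectedComponentsWithStats(m)
    k=[i for i in range(1,n) if st[i,4]>0.15*st[1:,4].max()]
    m=np.isin(lab,k).astype(np.uint8)
    cs,_=cv2.findContours(m,cv2.RETR_EXTERNAL,cv2.CHAIN_APPROX_NONE)
    out=np.zeros_like(m); cv2.drawContours(out,cs,-1,1,-1); return out.astype(np.float32)
def fit(views,q0,yaw=True):
    "views: list of (p,parts,roi,mask)"
    def f(q):
        if not yaw: q=[q[0],q[1],0]
        return sum(((sil(p,pa,q,roi)-m)**2).sum()/m.sum() for p,pa,roi,m in views)
    q0=np.array(q0,float); n=3 if yaw else 2
    x0=q0[:n]
    for d in (.012,.003):
        simp=np.vstack([x0]+[x0+np.eye(n)[i]*(d if i<2 else d*12) for i in range(n)])
        r=minimize(f,x0,method='Nelder-Mead',options=dict(initial_simplex=simp,xatol=2e-4,fatol=1e-4)); x0=r.x
    return r.x.round(4),round(r.fun,3)
E
python3 - <<'E'
from fit import *
import pickle
P=pickle.load(open('P.pkl','rb')); T,Sc=P['top'],P['scene']
bx=[box(.138,.188,0,.045),box(.138,.188,0,.013,-.145)]
cart=[box(.045,.060,0,.105)]
jobs={
'blue':(bx,T,(80,155,185,292),(100,120,30),(130,255,255),(.43,.3,0),1),
'yellow':(bx,T,(320,145,440,290),(18,110,50),(32,255,255),(.45,-.3,-.2),1),
'red':([apple],T,(188,185,230,226),(172,120,40),(6,255,255),(.44,.12,0),0),
'green':([apple],T,(288,188,326,226),(30,110,40),(60,255,255),(.44,-.12,0),0),
'cartA':(cart,T,(236,190,282,226),(4,140,60),(18,255,255),(.43,-.005,0),1),
'cartB':(cart,T,(280,230,318,276),(4,140,60),(18,255,255),(.32,-.1,0),1),
'cartC':(cart,T,(200,230,242,272),(4,140,60),(18,255,255),(.32,.08,0),1),
'tub':([box(.058,.058,.034,.046)],T,(146,98,190,138),(45,80,30),(80,255,255),(.65,.23,0),1),
'yog':([rings((.030,.056),(.030,.06))],T,(250,100,300,138),(140,80,60),(175,255,255),(.65,-.035,0),0),
'cork':([rings((.045,0),(.045,.005))],T,(182,130,232,180),(5,60,40),(22,255,255),(.57,.13,0),0),
'can':([rings((.032,.135),(.032,.15))],T,(262,128,302,160),(0,60,10),(20,255,110),(.57,-.05,0),0),
}
for k,(pa,p,roi,lo,hi,q,y) in jobs.items():
    m=mask(p,roi,lo,hi); print(k,int(m.sum()),*fit([(p,pa,roi,m)],q,y))
save(T,'crop0.png',(90,98,435,292),2.3)
E
```

```text
blue 7998 [ 0.4618  0.3079 -0.0235] 0.08
yellow 8338 [ 0.4847 -0.3087 -0.1926] 0.041
red 430 [0.4402 0.1206] 0.182
green 429 [ 0.4428 -0.116 ] 0.189
cartA 452 [0.4372 0.0029 0.0231] 0.127
cartB 531 [ 0.3292 -0.0978  0.5197] 0.381
cartC 523 [0.3306 0.0871 0.0344] 0.246
tub 487 [ 0.6517  0.2293 -0.0872] 0.205
yog 465 [ 0.6415 -0.033 ] 0.055
cork 951 [0.5674 0.1317] 0.039
can 608 [ 0.5723 -0.0487] 0.078
```

View pics/crop0.png

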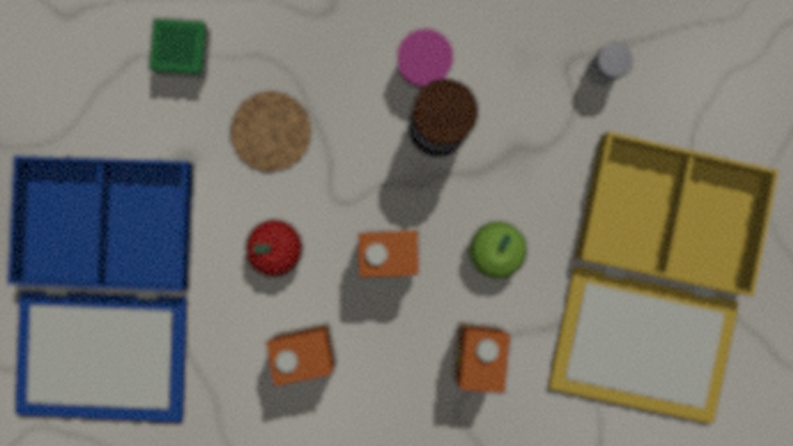

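Carton candidates in the top image (original pixels): (260,208), (298,253) and (222,251). They are 0.437, 0.343 and 0.342 m from the base, so the one meant is (260,208), between the two apples. The crop confirms this. The canister is at (0.572,-0.049), the yoghurt behind it at (0.642,-0.033) and the cork mat at (0.567,0.132). I'll start moving.

>>> arm_command:
  moves:
    - [1,[1,-1,0],-0.1994]
    - [1,[1,-1,0],-0.1994]
    - [1,[1,-1,0],-0.1994]
    - [1,[1,-1,0],-0.1994]
    - [1,[1,-1,0],-0.1994]
    - [1,[1,-1,0],-0.1994]
    - [1,[1,-1,0],-0.1994]
    - [1,[1,-1,0],-0.1994]
    - [1,[1,-1,0],-0.1994]
    - [1,[1,-1,0],-0.1994]
    - [1,[1,-1,0],-0.1994]
    - [1,[1,-1,0],-0.1994]
    - [1,[1,-1,0],-0.1994]

```text
time: 2.18
tool_pos: [0.2909, -0.4043, 0.2287]
tool_rot: [-0.0, 0.708, 0.706, 0.0]
contact_force: [-0.2, -0.6, -0.1]
gripper_width: 1.001
grasp_force: 0.0
```

>>> arm_command:
  moves:
    - [1,[1,0.9,0],0]
    - [1,[1,0.9,0],0]
    - [1,[1,0.9,0],0]
    - [1,[1,0.9,0],0]
    - [1,[1,0.9,0],0]
    - [1,[1,0.9,0],0]
    - [1,[1,0.9,0],0]

```text
time: 2.77
tool_pos: [0.4268, -0.2531, 0.2287]
tool_rot: [-0.0, 0.706, 0.708, -0.0]
contact_force: [-0.7, 0.9, -0.3]
gripper_width: 0.999
grasp_force: 0.0
```

```bash
python3 - <<'E'
from fit import *
import pickle
P=pickle.load(open('P.pkl','rb')); p=P['scene']
# verify top fits in the scene view
can=[rings((.032,.135),(.032,.15))]
J={'yog':([rings((.030,.056),(.030,.06))],(232,222,274,255),(140,80,60),(175,255,255),(.6415,-.033,0),0),
'cork':([rings((.045,0),(.045,.005))],(292,200,342,240),(5,50,40),(22,255,255),(.567,.132,0),0),
'red':([apple],(284,160,318,192),(172,120,40),(6,255,255),(.44,.12,0),0),
'tub':([box(.058,.058,.034,.046)],(350,212,392,255),(45,80,20),(85,255,255),(.65,.23,-.09),1),
'can':(can,(220,170,262,200),(0,60,10),(20,255,110),(.572,-.049,0),0)}
for k,(pa,roi,lo,hi,q,y) in J.items():
    m=mask(p,roi,lo,hi); print(k,int(m.sum()),*fit([(p,pa,roi,m)],q,y))
s=manip.state(); print(s['time'],s['tool_pos'],s['tool_rot'])
E
```

```text
yog 525 [ 0.645  -0.0325] 0.014
cork 857 [0.5699 0.1326] 0.009
red 450 [0.4415 0.1226] 0.068
tub 516 [ 0.6522  0.232  -0.0784] 0.198
can 676 [ 0.578  -0.0486] 0.036
2.7667 [ 0.42676899 -0.25307092  0.22869215] [-4.48431503e-05  7.06411485e-01  7.07801376e-01 -1.55016100e-04]
```

>>> arm_command:
  moves:
    - [1,[1,0.98,0],0]
    - [1,[1,0.98,0],0]
    - [1,[1,0.98,0],0]
    - [1,[1,0.98,0],0]
    - [1,[1,0.98,0],0]
    - [1,[1,0.98,0],0]
    - [1,[1,0.98,0],0]

```text
time: 3.35
tool_pos: [0.5735, -0.1042, 0.2283]
tool_rot: [-0.0, 0.707, 0.707, -0.0]
contact_force: [-0.8, -0.7, 0.1]
gripper_width: 1.002
grasp_force: 0.0
```

>>> arm_command:
  moves:
    - [1,[0.36,0,0],0]
    - [1,[0.36,0,0],0]
    - [1,[0.36,0,0],0]
    - [1,[0.36,0,0],0]

```text
time: 3.68
tool_pos: [0.5724, -0.0516, 0.2288]
tool_rot: [0.0, 0.708, 0.707, -0.0]
contact_force: [-0.1, -0.3, -0.3]
gripper_width: 0.996
grasp_force: 0.0
```

```bash
python3 - <<'E'
from fit import *
p=manip.grab_frame('wrist'); save(p,'w1.png',None,1.2)
s=manip.state(); print(s['time'],s['tool_pos']); c,_=ray(p,256,192); print(c)
for n in ['canister','yoghurt_pot']:
    print(n,[(d['confidence'],d['extent']) for d in manip.search_frame(p,n)][:2])
print(proj(p,[.574,-.049,.15]),proj(p,[.643,-.033,.06]))
E
```

```text
3.7333 [ 0.57250454 -0.05198084  0.22879704]
[0.5721627  0.01908278 0.3733692 ]
canister [(0.83, [218.8, 133.0, 298.7, 232.6]), (0.66, [120.0, 191.1, 178.6, 242.3])]
yoghurt_pot [(0.97, [290.7, 122.7, 348.6, 181.8])]
[255.30315894 191.9806038 ] [319.72613139 152.72708368]
```

View pics/w1.png

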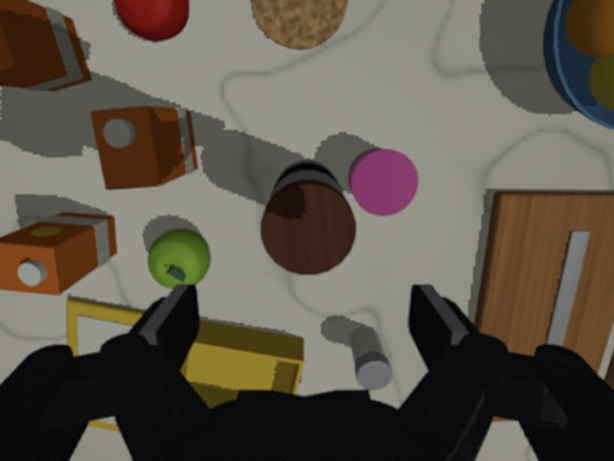

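The wrist view shows the canister lid at (257,190), against a predicted (255,192), so the estimate holds. Descending to grasp.

>>> arm_command:
  moves:
    - [1,[0.015,0.01,0.3],0]
    - [1,[0.015,0.01,0.5],0]
    - [1,[0.015,0.01,0.65],0]
    - [1,[0.015,0.01,0.74],0]
    - [1,[0.015,0.01,0.74],0]
    - [0,[0.015,0.01,0.74],0]
    - [-1,[0.015,0.01,0.74],0]
    - [-1,[0.015,0.01,0.74],0]
    - [-1,[0.015,0.01,0.74],0]
    - [-1,[0.015,0.01,0.74],0]
    - [-1,[0.015,0.01,0.74],0]
    - [-1,[0.015,0.01,0.74],0]
    - [-1,[0.015,0.01,0.74],0]
    - [-1,[0.015,0.01,0.74],0]

```text
time: 5.0
tool_pos: [0.5762, -0.0487, 0.1205]
tool_rot: [0.002, 0.707, 0.707, 0.001]
contact_force: [-0.1, -0.5, 6.1]
gripper_width: 0.731
grasp_force: 66.9
```

>>> arm_command:
  moves:
    - [-1,[0,0,-0.12],0]
    - [-1,[0,0,-0.24],0]
    - [-1,[0.15,0,-0.24],0]
    - [-1,[0.35,0,-0.24],0]
    - [-1,[0.55,-0.02,-0.24],0]
    - [-1,[0.75,-0.04,-0.24],0]
    - [-1,[0.9,-0.05,-0.24],0]
    - [-1,[1,-0.05,-0.24],0]
    - [-1,[1,-0.05,-0.24],0]
    - [-1,[1,-0.05,-0.24],0]

```text
time: 5.83
tool_pos: [0.5661, 0.1026, 0.1526]
tool_rot: [-0.0, 0.706, 0.708, -0.001]
contact_force: [0.5, 0.3, -3.8]
gripper_width: 0.729
grasp_force: 67.3
```

>>> arm_command:
  moves:
    - [-1,[0.1,0,0],0]
    - [-1,[0.2,0,0],0]
    - [-1,[0.2,0,0],0]
    - [-1,[0.2,0,0],0]
    - [-1,[0.2,0,0],0]

```text
time: 6.25
tool_pos: [0.5668, 0.1309, 0.1533]
tool_rot: [-0.0, 0.707, 0.707, -0.001]
contact_force: [-1.0, 0.3, -4.1]
gripper_width: 0.729
grasp_force: 67.3
```

```bash
python3 - <<'E'
from fit import *
s=manip.state(); print(s['time'],s['tool_pos'],s['tool_rot'],s['contact_force'])
p=manip.grab_frame('scene'); save(p,'s1.png',(180,100,400,280),3)
E
```

```text
6.25 [0.56680103 0.13088055 0.15325679] [-3.83610416e-05  7.07423237e-01  7.06789972e-01 -5.45985234e-04] [-0.99678695  0.27898142 -4.05049975]
```

View pics/s1.png

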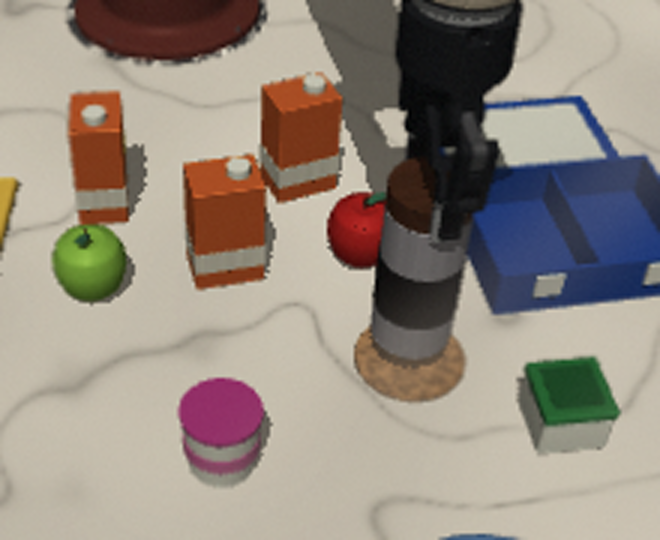

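Canister hangs upright over the cork mat at (415,350). Lower and release.

>>> arm_command:
  moves:
    - [-1,[0.007,0.01,0.08],0]
    - [-1,[0.007,0.01,0.14],0]
    - [-1,[0.007,0.01,0.17],0]
    - [-1,[0.007,0.01,0.182],0]
    - [-1,[0.007,0.01,0.182],0]
    - [-1,[0.007,0.01,0.182],0]

```text
time: 6.8
tool_pos: [0.5684, 0.1328, 0.1258]
tool_rot: [-0.0, 0.707, 0.707, -0.0]
contact_force: [0.3, 0.2, -4.5]
gripper_width: 0.727
grasp_force: 67.2
```

```bash
python3 - <<'E'
from fit import *
s=manip.state(); print(s['time'],s['tool_pos'],s['contact_force'])
E
```

```text
6.8 [0.5684095  0.13283148 0.12579425] [ 0.25242905  0.20471036 -4.52137523]
```

>>> arm_command:
  moves:
    - [-1,[0,0,0.01],0]
    - [-1,[0,0,0.015],0]
    - [-1,[0,0,0.015],0]

```text
time: 7.05
tool_pos: [0.5686, 0.133, 0.1256]
tool_rot: [-0.0, 0.707, 0.707, 0.0]
contact_force: [-3.2, 0.8, 4.8]
gripper_width: 0.728
grasp_force: 68.2
```

>>> arm_command:
  moves:
    - [0.6,[0,0,0.01],0]
    - [1,[0,0,0.01],0]
    - [1,[0,0,0.01],0]
    - [1,[0,0,0.01],0]
    - [1,[0,0,0.01],0]
    - [1,[0,0,0.01],0]
    - [1,[0,0,-0.2],0]
    - [1,[0,0,-0.45],0]
    - [1,[0,0,-0.65],0]
    - [1,[0,0,-0.65],0]
    - [1,[0,0,-0.65],0]

```text
time: 7.97
tool_pos: [0.5701, 0.1331, 0.225]
tool_rot: [0.002, 0.707, 0.707, 0.002]
contact_force: [-0.9, -0.4, -0.7]
gripper_width: 1.002
grasp_force: 0.0
```

>>> arm_command:
  moves:
    - [1,[-1,0.5,0],0]
    - [1,[-1,0.5,0],0]
    - [1,[-1,0.5,0],0]
    - [1,[-1,0.5,0],0]
    - [1,[-1,0.5,0],0]
    - [1,[-1,0.5,0],0]
    - [1,[-1,0.5,0],0]

```text
time: 8.55
tool_pos: [0.6426, -0.0169, 0.2197]
tool_rot: [-0.001, 0.707, 0.707, -0.001]
contact_force: [-0.0, 0.5, -0.2]
gripper_width: 1.006
grasp_force: 0.0
```

```bash
python3 - <<'E'
from fit import *
p=manip.grab_frame('scene'); 
roi=(275,110,350,245)
q=[.5687,.132,0]
import itertools
can=[rings((.032,.14),(.032,.155))]
u=proj(p,[.5687,.132,.15]).astype(int); roi=(u[0]-24,u[1]-16,u[0]+24,u[1]+12)
m=mask(p,roi,(0,60,10),(20,255,110)); print(u,m.sum(),fit([(p,can,roi,m)],q,0))
roi=(232,222,274,255); m=mask(p,roi,(140,80,60),(175,255,255)); print(fit([(p,[rings((.030,.056),(.030,.06))],roi,m)],(.6415,-.033,0),0))
save(p,'s2.png',(180,100,400,280),3)
s=manip.state(); print(s['time'],s['tool_pos'])
E
```

```text
[322 172] 544.0 (array([0.5715, 0.1312]), np.float64(0.025))
(array([ 0.645 , -0.0323]), np.float64(0.013))
8.6 [ 0.64258053 -0.01625593  0.22017013]
```

View pics/s2.png

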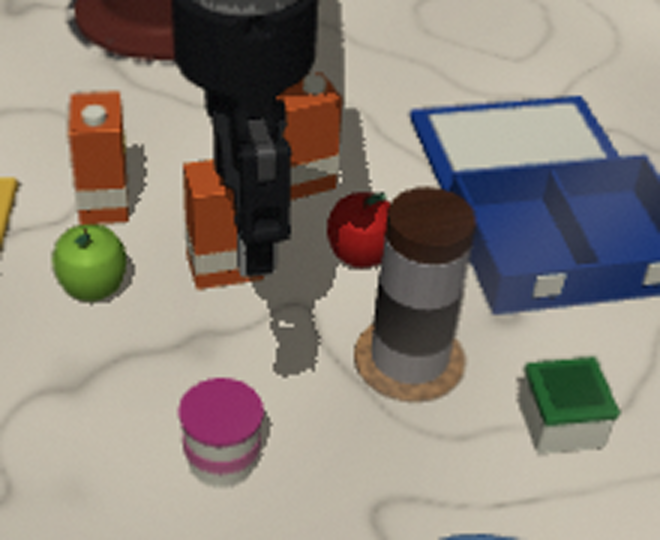

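Canister sits on the mat; fit is within about 2 mm of the mat centre. Yoghurt is clear at (222,430). Grasping it.

>>> arm_command:
  moves:
    - [1,[-0.108,0,0.2],0]
    - [1,[-0.108,0,0.45],0]
    - [1,[-0.108,0,0.7],0]
    - [1,[-0.108,0,0.8],0]
    - [1,[-0.108,0,0.8],0]
    - [1,[-0.108,0,0.8],0]

```text
time: 9.1
tool_pos: [0.643, -0.0322, 0.1015]
tool_rot: [-0.001, 0.707, 0.708, -0.0]
contact_force: [0.2, 0.4, 0.6]
gripper_width: 0.998
grasp_force: 0.0
```

>>> arm_command:
  moves:
    - [1,[0,0,0.15],0]
    - [1,[0,0,0.3],0]
    - [1,[0,0,0.32],0]
    - [1,[0,0,0.32],0]
    - [-1,[0,0,0.32],0]
    - [-1,[0,0,0.32],0]
    - [-1,[0,0,0.32],0]
    - [-1,[0,0,0.32],0]
    - [-1,[0,0,0.32],0]
    - [-1,[0,0,0.32],0]
    - [-1,[0,0,0.32],0]
    - [-1,[0,0,0.32],0]

```text
time: 10.1
tool_pos: [0.6453, -0.0337, 0.0575]
tool_rot: [0.002, 0.707, 0.707, 0.001]
contact_force: [-2.3, 0.7, 9.1]
gripper_width: 0.0
grasp_force: 4.8
```

>>> arm_command:
  moves:
    - [-1,[0,0,-0.1],0]
    - [-1,[0,0,-0.3],0]
    - [-1,[0,0,-0.5],0]
    - [-1,[0,0,-0.7],0]
    - [-1,[0,0,-0.7],0]
    - [-1,[0,0,-0.7],0]

```text
time: 10.6
tool_pos: [0.6455, -0.0336, 0.1632]
tool_rot: [0.003, 0.707, 0.707, 0.002]
contact_force: [-0.4, 0.4, 0.6]
gripper_width: 0.004
grasp_force: 0.0
```

```bash
python3 - <<'E'
from fit import *
p=manip.grab_frame('scene'); 
save(p,'s3.png',(60,90,320,290),3)
s=manip.state(); print(s['time'],s['tool_pos'],s['tool_rot'])
E
```

```text
10.65 [ 0.64410889 -0.03338786  0.16055882] [0.00111048 0.70715299 0.70705924 0.00080303]
```

View pics/s3.png

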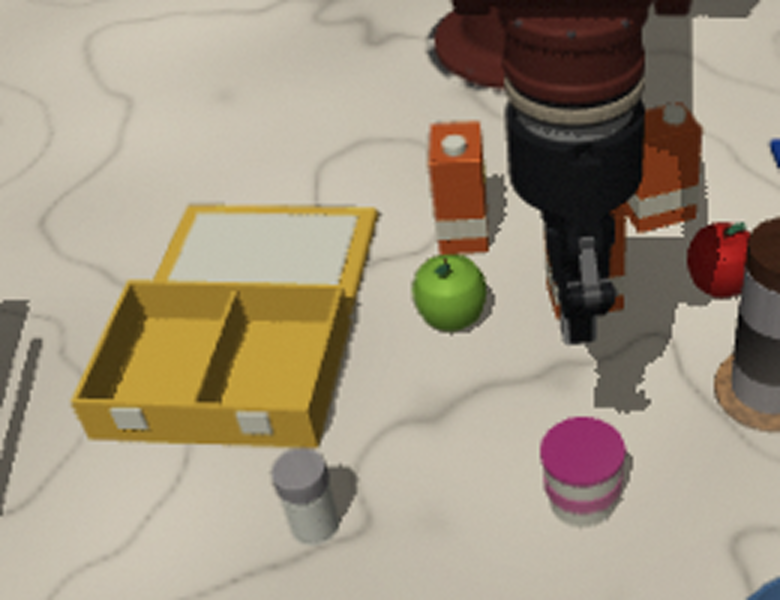

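The pads closed over the lid and slipped off, because the open pads stand farther back. The yoghurt at (583,470) still stands upright. I'll re-measure it and grasp lower.

>>> arm_command:
  moves:
    - [1,[0,0,0],0]
    - [1,[0,0,0],0]
    - [1,[0,0,0],0]
    - [1,[0,0,0],0]
    - [1,[0,0,0],0]
    - [1,[0,0,0],0]
    - [1,[0,0,0],0]
    - [1,[0,0,0],0]

```text
time: 11.32
tool_pos: [0.6435, -0.0333, 0.1586]
tool_rot: [-0.0, 0.707, 0.707, -0.0]
contact_force: [-0.3, 0.2, 0.3]
gripper_width: 1.002
grasp_force: 0.0
```

```bash
python3 - <<'E'
from fit import *
p=manip.grab_frame('scene'); 
roi=(232,222,274,255); m=mask(p,roi,(140,80,60),(175,255,255)); print(fit([(p,[rings((.030,.056),(.030,.06))],roi,m)],(.6415,-.033,0),0))
s=manip.state(); print(s['time'],s['tool_pos'],s['tool_rot'],s['gripper_width'])
E
```

```text
(array([ 0.6534, -0.0325]), np.float64(0.014))
11.3667 [ 0.64350172 -0.03326171  0.15869178] [1.46460956e-05 7.07151484e-01 7.07062074e-01 2.89686442e-05] 0.9989154663131914
```

>>> arm_command:
  moves:
    - [1,[0,0.055,0.1],0]
    - [1,[0,0.055,0.3],0]
    - [1,[0,0.055,0.5],0]
    - [1,[0,0.055,0.7],0]
    - [1,[0,0.055,0.8],0]
    - [1,[0,0.055,0.84],0]
    - [1,[0,0.055,0.84],0]
    - [0.5,[0,0.055,0.84],0]
    - [0,[0,0.055,0.84],0]
    - [-1,[0,0.055,0.84],0]
    - [-1,[0,0.055,0.84],0]
    - [-1,[0,0.055,0.84],0]
    - [-1,[0,0.055,0.84],0]
    - [-1,[0,0.055,0.84],0]

```text
time: 12.53
tool_pos: [0.6539, -0.0336, 0.0361]
tool_rot: [0.002, 0.707, 0.707, 0.001]
contact_force: [-1.7, 0.1, 7.3]
gripper_width: 0.665
grasp_force: 62.4
```

>>> arm_command:
  moves:
    - [-1,[0,0,-0.1],0]
    - [-1,[0,0,-0.3],0]
    - [-1,[0,0,-0.5],0]
    - [-1,[0,0,-0.7],0]
    - [-1,[0,0,-0.7],0]
    - [-1,[0,0,-0.7],0]

```text
time: 13.03
tool_pos: [0.6536, -0.0335, 0.1418]
tool_rot: [0.003, 0.707, 0.707, 0.002]
contact_force: [-0.0, 0.5, -1.4]
gripper_width: 0.665
grasp_force: 64.2
```

>>> arm_command:
  moves:
    - [-1,[-0.15,-0.1,0],0]
    - [-1,[-0.4,-0.25,0],0]
    - [-1,[-0.6,-0.35,0],0]
    - [-1,[-0.8,-0.5,0],0]
    - [-1,[-1,-0.6,0],0]
    - [-1,[-1,-0.6,0],0]
    - [-1,[-1,-0.6,0],0]

```text
time: 13.62
tool_pos: [0.5599, -0.1841, 0.1359]
tool_rot: [-0.002, 0.708, 0.706, -0.0]
contact_force: [0.3, 1.0, -1.3]
gripper_width: 0.663
grasp_force: 64.3
```

>>> arm_command:
  moves:
    - [-1,[-0.15,-0.1,0],0.0307]
    - [-1,[-0.4,-0.25,0],0.0307]
    - [-1,[-0.6,-0.35,0],0.0307]
    - [-1,[-0.8,-0.5,0],0.0307]
    - [-1,[-1,-0.56,0],0.0307]
    - [-1,[-1,-0.56,0],0.0307]
    - [-1,[-1,-0.56,0],0.0307]
    - [-1,[-1,-0.56,0],0.0307]

```text
time: 14.28
tool_pos: [0.478, -0.3319, 0.1367]
tool_rot: [-0.001, 0.772, 0.636, 0.0]
contact_force: [0.3, 1.0, -1.2]
gripper_width: 0.665
grasp_force: 64.4
```

```bash
cat >> h.py <<'E'
def go(X,Y,Z,psi=None):
    "print the tool-frame shift in units, and the turn, to a world TCP target"
    s=manip.state(); w,x,y,z=s['tool_rot']; a=2*np.arctan2(y,x); d=np.array([X,Y,Z])-s['tool_pos']
    ex=np.array([np.cos(a),np.sin(a),0]); ey=np.array([np.sin(a),-np.cos(a),0])
    t=0 if psi is None else -((psi-a+np.pi/2)%np.pi-np.pi/2)/(2*np.pi)
    print('t',round(float(s['time']),2),'pos',s['tool_pos'].round(4),'psi',round(a,4),'F',s['contact_force'].round(1),'w',round(s['gripper_width'],3))
    print(' shift',(np.array([d@ex,d@ey,-d[2]])/.15).round(3),'turn',round(t,4))
E
python3 - <<'E'
from fit import *
go(.4759,-.3539,.0401,np.pi/2-.1926)
# refit the yellow and blue boxes' upper edges in the scene view
import pickle
p=pickle.load(open('P.pkl','rb'))['scene']
bx=[box(.138,.188,0,.045),box(.138,.188,0,.013,-.145)]
for roi,lo,hi,q in [((75,150,195,245),(18,110,50),(32,255,255),(.4847,-.3087,-.19)),((312,128,420,207),(100,120,30),(130,255,255),(.4618,.3079,-.0235))]:
    m=mask(p,roi,lo,hi); print(m.sum(),fit([(p,bx,roi,m)],q,1))
p=manip.grab_frame('scene'); save(p,'s4.png',(60,90,320,290),3)
E
```

```text
t 14.28 pos [ 0.478  -0.3319  0.1367] psi 1.3786 F [ 0.3  1.  -1.2] w 0.665
 shift [-0.147  0.014  0.644] turn 0.0001
6103.0 (array([ 0.4867, -0.308 , -0.1928]), np.float64(0.022))
3890.0 (array([ 0.4629,  0.311 , -0.0265]), np.float64(0.266))
```

View pics/s4.png

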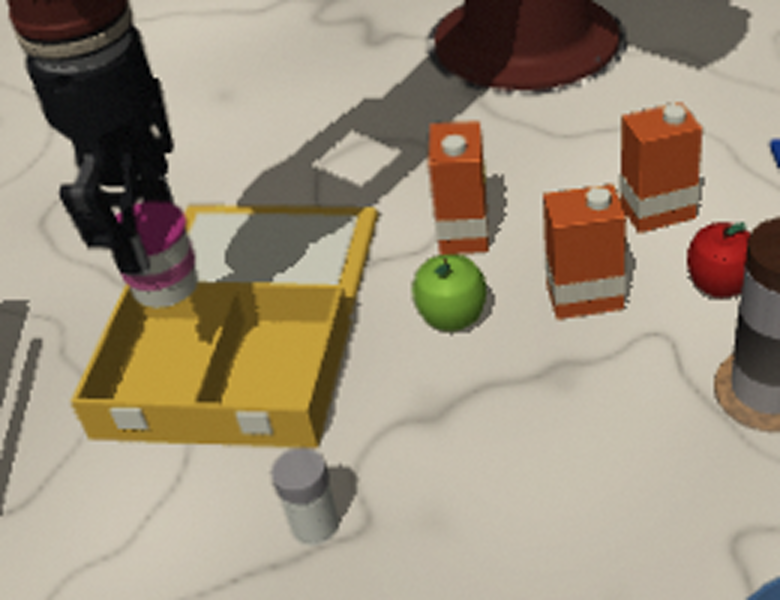

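Pot is held upright over the left compartment of the yellow box, near (160,290). Lowering.

>>> arm_command:
  moves:
    - [-1,[-0.145,0.018,0],0]
    - [-1,[-0.145,0.018,0],0]
    - [-1,[-0.145,0.018,0.2],0]
    - [-1,[-0.145,0.018,0.4],0]
    - [-1,[-0.145,0.018,0.55],0]
    - [-1,[-0.145,0.018,0.62],0]
    - [-1,[-0.145,0.018,0.64],0]
    - [-1,[-0.145,0.018,0.64],0]

```text
time: 15.0
tool_pos: [0.4766, -0.3542, 0.0414]
tool_rot: [-0.0, 0.772, 0.636, 0.0]
contact_force: [-0.1, 0.2, -1.6]
gripper_width: 0.67
grasp_force: 65.1
```

>>> arm_command:
  moves:
    - [-1,[0,0,0.01],0]
    - [-1,[0,0,0.017],0]
    - [-1,[0,0,0.017],0]

```text
time: 15.25
tool_pos: [0.477, -0.3557, 0.0404]
tool_rot: [0.001, 0.772, 0.636, 0.0]
contact_force: [-0.1, -0.1, -1.4]
gripper_width: 0.669
grasp_force: 65.1
```

>>> arm_command:
  moves:
    - [-1,[0,0,0.006],0]
    - [-1,[0,0,0.012],0]
    - [-1,[0,0,0.012],0]
    - [-1,[0,0,0.012],0]

```text
time: 15.58
tool_pos: [0.4769, -0.356, 0.0393]
tool_rot: [0.001, 0.772, 0.636, 0.0]
contact_force: [-1.5, 1.1, 4.9]
gripper_width: 0.664
grasp_force: 65.8
```

>>> arm_command:
  moves:
    - [0.3,[0,0,0.012],0]
    - [0.7,[0,0,0.012],0]
    - [0.7,[0,0,0.012],0]
    - [0.7,[0,0,0.012],0]
    - [0.7,[0,0,0.012],0]
    - [0.7,[0,0,-0.1],0]
    - [0.7,[0,0,-0.3],0]
    - [0.7,[0,0,-0.5],0]
    - [0.7,[0,0,-0.75],0]
    - [1,[0,0,-1],0]
    - [1,[0,0,-1],0]
    - [1,[0,0,-1],0]
    - [1,[0,0,-1],0]

```text
time: 16.67
tool_pos: [0.4759, -0.3549, 0.1868]
tool_rot: [-0.0, 0.772, 0.636, -0.0]
contact_force: [0.5, 0.4, -0.1]
gripper_width: 0.997
grasp_force: 0.0
```

>>> arm_command:
  moves:
    - [1,[0.15,0.02,-0.3],0]
    - [1,[0.4,0.04,-0.3],0]
    - [1,[0.6,0.06,-0.3],0]
    - [1,[0.8,0.08,-0.3],0]
    - [1,[1,0.1,-0.3],0]
    - [1,[1,0.1,-0.3],0]
    - [1,[1,0.1,-0.3],0]

```text
time: 17.25
tool_pos: [0.519, -0.2091, 0.2297]
tool_rot: [-0.002, 0.771, 0.637, -0.001]
contact_force: [-0.0, -0.7, -0.3]
gripper_width: 1.003
grasp_force: 0.0
```

>>> arm_command:
  moves:
    - [1,[1,0.1,0],0]
    - [1,[1,0.1,0],0]
    - [1,[1,0.1,0],0]
    - [1,[1,0.1,0],0]
    - [1,[1,0.1,0],0]
    - [1,[1,0.1,0],0]

```text
time: 17.75
tool_pos: [0.5627, -0.0664, 0.2307]
tool_rot: [-0.001, 0.772, 0.636, -0.001]
contact_force: [0.1, 0.4, -0.1]
gripper_width: 0.999
grasp_force: 0.0
```

>>> arm_command:
  moves:
    - [1,[1,0.1,0],0]
    - [1,[1,0.1,0],0]
    - [1,[1,0.1,0],0]
    - [1,[1,0.1,0],0]
    - [1,[1,0.1,0],0]
    - [1,[1,0.1,0],0]

```text
time: 18.25
tool_pos: [0.6066, 0.0769, 0.2312]
tool_rot: [-0.0, 0.772, 0.636, -0.001]
contact_force: [-0.4, 1.1, -0.4]
gripper_width: 0.998
grasp_force: 0.0
```

>>> arm_command:
  moves:
    - [1,[1,0.1,0],-0.0175]
    - [1,[1,0.1,0],-0.0175]
    - [1,[1,0.1,0],-0.0175]
    - [1,[1,0.1,0],-0.0175]
    - [1,[1,0.1,0],-0.0175]
    - [1,[1,0.1,0],-0.0175]
    - [1,[1,0.1,0],-0.0175]
    - [1,[1,0.1,0],-0.0175]

```text
time: 18.92
tool_pos: [0.6503, 0.2197, 0.2321]
tool_rot: [0.0, 0.737, 0.676, -0.0]
contact_force: [0.9, 0.1, -0.4]
gripper_width: 0.998
grasp_force: 0.0
```

```bash
python3 - <<'E'
from fit import *
p=manip.grab_frame('wrist'); q=manip.grab_frame('scene')
a=p['frame'][:,:,::-1]; b=q['frame'][120:270,60:260,::-1]
cv2.imwrite('pics/m5.png',cv2.resize(np.hstack([cv2.resize(a,(400,300)),cv2.resize(b,(400,300))]),None,fx=1,fy=1))
go(.652,.231,.028,np.pi/2-.083)
print('tub px',proj(p,[.652,.231,.046]))
roi=tuple(int(v) for v in np.r_[proj(p,[.652,.231,.046])-45,proj(p,[.652,.231,.046])+45]); print(roi)
m=mask(p,roi,(45,80,20),(85,255,255)); print(m.sum(),fit([(p,[box(.058,.058,.034,.046)],roi,m)],(.652,.231,-.083),1))
E
```

```text
t 19.02 pos [0.6502 0.2203 0.2324] psi 1.4853 F [-0.2 -0.2 -0.5] w 0.996
 shift [0.072 0.006 1.362] turn -0.0004
tub px [253.90138257 156.54703732]
(208, 111, 298, 201)
2472.0 (array([ 0.6532,  0.2305, -0.0604]), np.float64(0.085))
```

View pics/m5.png

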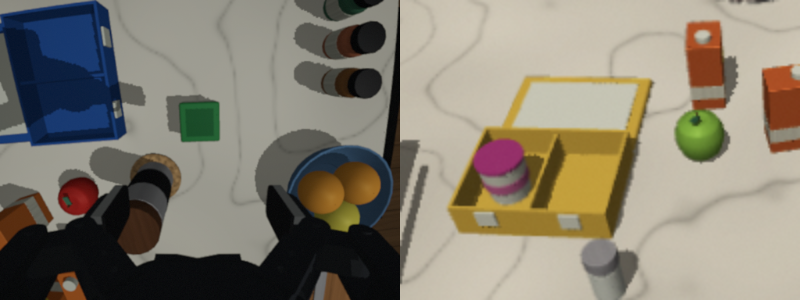

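Yoghurt stands upright in its yellow compartment, (505,170) in the right half of the view. The tub is at (254,157) in the wrist frame, as predicted. Grasping it.

>>> arm_command:
  moves:
    - [1,[0.068,0.014,0.2],-0.004]
    - [1,[0.068,0.014,0.5],-0.004]
    - [1,[0.068,0.014,0.75],-0.004]
    - [1,[0.068,0.014,0.75],-0.004]
    - [1,[0.068,0.014,0.75],-0.004]

```text
time: 19.43
tool_pos: [0.6509, 0.2309, 0.1168]
tool_rot: [-0.002, 0.728, 0.686, -0.003]
contact_force: [0.3, 0.2, 0.2]
gripper_width: 1.004
grasp_force: 0.0
```

>>> arm_command:
  moves:
    - [1,[0,0,0.2],0]
    - [1,[0,0,0.4],0]
    - [1,[0,0,0.55],0]
    - [1,[0,0,0.61],0]
    - [1,[0,0,0.61],0]
    - [0.5,[0,0,0.61],0]
    - [0,[0,0,0.61],0]
    - [-1,[0,0,0.61],0]
    - [-1,[0,0,0.61],0]
    - [-1,[0,0,0.61],0]
    - [-1,[0,0,0.61],0]
    - [-1,[0,0,0.61],0]

```text
time: 20.43
tool_pos: [0.6559, 0.2329, 0.0326]
tool_rot: [0.002, 0.727, 0.686, 0.003]
contact_force: [-0.3, -0.7, 7.0]
gripper_width: 0.654
grasp_force: 64.3
```

>>> arm_command:
  moves:
    - [-1,[0,0,-0.1],0]
    - [-1,[0,0,-0.3],0]
    - [-1,[0,0,-0.5],0]
    - [-1,[0,0,-0.75],0]
    - [-1,[0,0,-1],0]
    - [-1,[0,0,-1],0]
    - [-1,[0,0,-1],0]

```text
time: 21.02
tool_pos: [0.6552, 0.2328, 0.1843]
tool_rot: [0.002, 0.727, 0.686, 0.004]
contact_force: [-0.0, -0.5, -0.8]
gripper_width: 0.657
grasp_force: 64.0
```

>>> arm_command:
  moves:
    - [-1,[0,0,-0.15],0]
    - [-1,[0,0,-0.3],0]
    - [-1,[-0.15,-0.04,-0.3],0]
    - [-1,[-0.35,-0.1,-0.3],0]
    - [-1,[-0.6,-0.15,-0.3],0]
    - [-1,[-0.8,-0.2,-0.3],0]
    - [-1,[-1,-0.26,-0.3],0]
    - [-1,[-1,-0.26,-0.3],0]
    - [-1,[-1,-0.26,-0.3],0]

```text
time: 21.77
tool_pos: [0.6042, 0.0835, 0.2217]
tool_rot: [-0.001, 0.728, 0.685, -0.001]
contact_force: [0.8, -0.1, -1.2]
gripper_width: 0.657
grasp_force: 64.1
```

>>> arm_command:
  moves:
    - [-1,[-0.2,-0.05,0],0]
    - [-1,[-0.4,-0.1,0],0]
    - [-1,[-0.6,-0.15,0],0]
    - [-1,[-0.8,-0.2,0],0]
    - [-1,[-1,-0.26,0],0]
    - [-1,[-1,-0.26,0],0]
    - [-1,[-1,-0.26,0],0]

```text
time: 22.35
tool_pos: [0.5576, -0.0628, 0.2225]
tool_rot: [-0.001, 0.728, 0.686, -0.0]
contact_force: [-0.6, -0.1, -1.1]
gripper_width: 0.654
grasp_force: 64.1
```

>>> arm_command:
  moves:
    - [-1,[-0.2,-0.05,0],0.0215]
    - [-1,[-0.4,-0.1,0],0.0215]
    - [-1,[-0.6,-0.15,0],0.0215]
    - [-1,[-0.8,-0.2,0],0.0215]
    - [-1,[-1,-0.26,0],0.0215]
    - [-1,[-1,-0.26,0],0.0215]
    - [-1,[-1,-0.26,0],0.0215]

```text
time: 22.93
tool_pos: [0.5106, -0.2098, 0.2228]
tool_rot: [-0.001, 0.772, 0.635, 0.0]
contact_force: [0.1, 0.6, -1.3]
gripper_width: 0.657
grasp_force: 64.1
```

```bash
python3 - <<'E'
from fit import *
go(.4945,-.263,.0366,np.pi/2-.1926)
E
```

```text
t 22.93 pos [ 0.5106 -0.2098  0.2228] psi 1.3771 F [ 0.1  0.6 -1.3] w 0.657
 shift [-0.368 -0.037  1.241] turn -0.0002
```

>>> arm_command:
  moves:
    - [-1,[-0.15,-0.02,0],0]
    - [-1,[-0.3,-0.037,0],0]
    - [-1,[-0.368,-0.037,0.2],0]
    - [-1,[-0.368,-0.037,0.4],0]
    - [-1,[-0.368,-0.037,0.6],0]
    - [-1,[-0.368,-0.037,0.75],0]
    - [-1,[-0.368,-0.037,0.8],0]
    - [-1,[-0.368,-0.037,0.8],0]
    - [-1,[-0.368,-0.037,0.8],0]

```text
time: 23.68
tool_pos: [0.4952, -0.2624, 0.1039]
tool_rot: [0.0, 0.771, 0.636, 0.0]
contact_force: [0.9, 0.1, -0.2]
gripper_width: 0.655
grasp_force: 64.1
```

```bash
python3 - <<'E'
from fit import *
go(.4945,-.263,.0366,np.pi/2-.1926)
E
```

```text
t 23.68 pos [ 0.4952 -0.2624  0.1039] psi 1.3796 F [ 0.9  0.1 -0.2] w 0.655
 shift [-0.005 -0.004  0.449] turn 0.0002
```

>>> arm_command:
  moves:
    - [-1,[0,0,0.15],0]
    - [-1,[0,0,0.3],0]
    - [-1,[0,0,0.4],0]
    - [-1,[0,0,0.43],0]
    - [-1,[0,0,0.45],0]
    - [-1,[0,0,0.46],0]
    - [-1,[0,0,0.46],0]

```text
time: 24.27
tool_pos: [0.4957, -0.2642, 0.0366]
tool_rot: [0.002, 0.772, 0.636, 0.001]
contact_force: [-1.0, -0.3, -0.4]
gripper_width: 0.654
grasp_force: 64.2
```

>>> arm_command:
  moves:
    - [-1,[0,0,0.006],0]
    - [-1,[0,0,0.012],0]
    - [-1,[0,0,0.012],0]
    - [-1,[0,0,0.012],0]

```text
time: 24.6
tool_pos: [0.4958, -0.2643, 0.0365]
tool_rot: [0.001, 0.772, 0.636, 0.0]
contact_force: [-4.7, 4.0, 12.9]
gripper_width: 0.654
grasp_force: 65.6
```

>>> arm_command:
  moves:
    - [0.3,[0,0,0.008],0]
    - [0.7,[0,0,0.008],0]
    - [0.7,[0,0,0.008],0]
    - [0.7,[0,0,0.008],0]
    - [0.7,[0,0,0.008],0]
    - [0.7,[0,0,-0.1],0]
    - [0.7,[0,0,-0.3],0]
    - [0.7,[0,0,-0.5],0]
    - [0.7,[0,0,-0.75],0]
    - [1,[0,0,-1],0]
    - [1,[0,0,-1],0]
    - [1,[0,0,-1],0]
    - [1,[0,0,-1],0]

```text
time: 25.68
tool_pos: [0.494, -0.2633, 0.1821]
tool_rot: [-0.0, 0.772, 0.636, -0.0]
contact_force: [-0.2, 0.2, -0.5]
gripper_width: 0.999
grasp_force: 0.0
```

>>> arm_command:
  moves:
    - [1,[0.2,-0.1,-0.2],0]
    - [1,[0.4,-0.2,-0.2],0]
    - [1,[0.6,-0.3,-0.2],0]
    - [1,[0.8,-0.35,-0.2],0]
    - [1,[1,-0.4,-0.2],0]
    - [1,[1,-0.4,-0.2],0]
    - [1,[1,-0.4,-0.2],0]

```text
time: 26.27
tool_pos: [0.463, -0.1032, 0.2102]
tool_rot: [-0.001, 0.771, 0.637, -0.001]
contact_force: [0.3, -1.0, 0.5]
gripper_width: 1.001
grasp_force: 0.0
```

>>> arm_command:
  moves:
    - [1,[0.2,-0.1,0],-0.0266]
    - [1,[0.4,-0.2,0],-0.0266]
    - [1,[0.6,-0.3,0],-0.0266]
    - [1,[0.8,-0.35,0],-0.0266]
    - [1,[1,-0.4,0],-0.0266]
    - [1,[1,-0.4,0],-0.0266]
    - [1,[1,-0.4,0],-0.0266]

```text
time: 26.85
tool_pos: [0.4336, 0.0542, 0.2113]
tool_rot: [-0.001, 0.716, 0.699, -0.001]
contact_force: [-0.5, -0.3, 0.1]
gripper_width: 1.003
grasp_force: 0.0
```

```bash
python3 - <<'E'
from fit import *
p=manip.grab_frame('wrist'); q=manip.grab_frame('scene')
a=p['frame'][:,:,::-1]; b=q['frame'][120:270,60:260,::-1]
cv2.imwrite('pics/m6.png',np.hstack([cv2.resize(a,(400,300)),cv2.resize(b,(400,300))]))
go(.441,.1215,.033,np.pi/2-.0255)
print('apple px',proj(p,[.441,.1215,.032]))
for n in ['red_apple','juice_carton']: print(n,[(d['confidence'],d['extent']) for d in manip.search_frame(p,n)][:3])
for P,X in [(p,[.441,.1215,.032]),(q,[.441,.1215,.032])]:
    u=proj(P,X); roi=tuple(int(v) for v in np.r_[np.maximum(u-40,0),u+40]); roi=(roi[0],roi[1],min(512,roi[2]),min(384,roi[3]))
    m=mask(P,roi,(174,150,40),(3,255,255)); print(m.sum(),fit([(P,[apple],roi,m)],(.441,.1215,0),0))
E
```

```text
t 26.95 pos [0.4339 0.053  0.2116] psi 1.5438 F [-1.1 -0.1 -1.3] w 1.001
 shift [0.458 0.035 1.191] turn -0.0002
apple px [259.00456341 105.03463014]
red_apple [(0.82, [230.0, 72.7, 289.0, 135.7])]
juice_carton [(0.84, [231.9, 181.8, 285.8, 268.5]), (0.73, [98.1, 107.6, 189.2, 190.3]), (0.62, [147.4, 259.1, 206.2, 341.3])]
2655.0 (array([0.4406, 0.1213]), np.float64(0.084))
385.0 (array([0.4411, 0.1213]), np.float64(0.187))
```

View pics/m6.png

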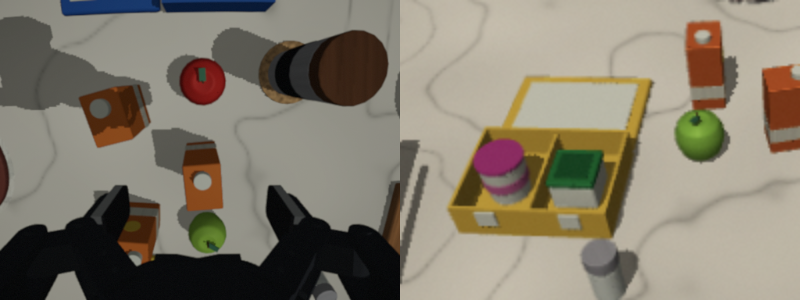

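The yellow box holds the yoghurt and the tub, both upright. The red apple is at (259,105) in the wrist frame, where predicted. Going for it.

>>> arm_command:
  moves:
    - [1,[0.2,0.02,0],0]
    - [1,[0.458,0.035,0],0]
    - [1,[0.458,0.035,0.1],0]
    - [1,[0.458,0.035,0.4],0]
    - [1,[0.458,0.035,0.6],0]
    - [1,[0.458,0.035,0.7],0]
    - [1,[0.458,0.035,0.7],0]
    - [1,[0.458,0.035,0.7],0]

```text
time: 27.72
tool_pos: [0.4407, 0.1216, 0.1068]
tool_rot: [-0.001, 0.717, 0.697, -0.001]
contact_force: [0.4, -0.5, 0.3]
gripper_width: 0.999
grasp_force: 0.0
```

>>> arm_command:
  moves:
    - [1,[0,0,0.15],0]
    - [1,[0,0,0.3],0]
    - [1,[0,0,0.42],0]
    - [1,[0,0,0.49],0]
    - [1,[0,0,0.49],0]
    - [0.5,[0,0,0.49],0]
    - [0,[0,0,0.49],0]
    - [-1,[0,0,0.49],0]
    - [-1,[0,0,0.49],0]
    - [-1,[0,0,0.49],0]
    - [-1,[0,0,0.49],0]
    - [-1,[0,0,0.49],0]

```text
time: 28.72
tool_pos: [0.4429, 0.1228, 0.0369]
tool_rot: [0.001, 0.716, 0.698, 0.001]
contact_force: [-0.9, -0.3, 5.5]
gripper_width: 0.617
grasp_force: 57.7
```

>>> arm_command:
  moves:
    - [-1,[0,0,-0.1],0]
    - [-1,[0,0,-0.3],0]
    - [-1,[0,0,-0.5],0]
    - [-1,[0,0,-0.7],0]
    - [-1,[0,0,-0.7],0]
    - [-1,[0,0,-0.7],0]

```text
time: 29.22
tool_pos: [0.4431, 0.1229, 0.1425]
tool_rot: [0.002, 0.716, 0.698, 0.003]
contact_force: [-0.0, -0.6, -1.2]
gripper_width: 0.615
grasp_force: 58.1
```

```bash
python3 - <<'E'
from fit import *
go(.464,.355,.042,np.pi/2-.0255)
E
```

```text
t 29.22 pos [0.4431 0.1229 0.1425] psi 1.545 F [-0.  -0.6 -1.2] w 0.615
 shift [1.551 0.1   0.67 ] turn -0.0
```

>>> arm_command:
  moves:
    - [-1,[0.15,0,0],0]
    - [-1,[0.35,0,0],0]
    - [-1,[0.55,0.03,0],0]
    - [-1,[0.7,0.05,0],0]
    - [-1,[0.8,0.05,0],0]
    - [-1,[0.8,0.05,0],0]
    - [-1,[0.8,0.05,0],0]

```text
time: 29.8
tool_pos: [0.4505, 0.2424, 0.1374]
tool_rot: [-0.0, 0.716, 0.698, -0.002]
contact_force: [-0.6, 0.3, -1.8]
gripper_width: 0.615
grasp_force: 57.6
```

>>> arm_command:
  moves:
    - [-1,[0.15,0,0],0]
    - [-1,[0.35,0,0],0]
    - [-1,[0.55,0.03,0],0]
    - [-1,[0.7,0.05,0],0]
    - [-1,[0.75,0.05,0],0]
    - [-1,[0.75,0.05,0],0]
    - [-1,[0.75,0.05,0],0]

```text
time: 30.38
tool_pos: [0.4616, 0.3534, 0.1382]
tool_rot: [0.0, 0.716, 0.698, -0.001]
contact_force: [-0.4, -0.0, -1.8]
gripper_width: 0.617
grasp_force: 57.7
```

```bash
python3 - <<'E'
from fit import *
go(.464,.355,.0409,np.pi/2-.0255)
q=manip.grab_frame('scene'); save(q,'s7.png',(300,90,440,210),4)
E
```

```text
t 30.38 pos [0.4616 0.3534 0.1382] psi 1.5446 F [-0.4 -0.  -1.8] w 0.617
 shift [0.011 0.015 0.649] turn -0.0001
```

View pics/s7.png

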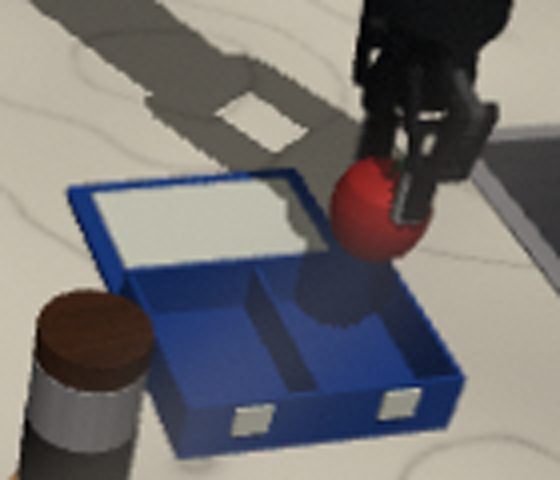

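Apple is held near its upper flank at (380,210), over the right compartment. Lowering.

>>> arm_command:
  moves:
    - [-1,[0.011,0.013,0.1],0]
    - [-1,[0.011,0.013,0.3],0]
    - [-1,[0.011,0.013,0.45],0]
    - [-1,[0.011,0.013,0.56],0]
    - [-1,[0.011,0.013,0.62],0]
    - [-1,[0.011,0.013,0.64],0]
    - [-1,[0.011,0.013,0.645],0]
    - [-1,[0.011,0.013,0.645],0]

```text
time: 31.1
tool_pos: [0.4648, 0.3563, 0.0434]
tool_rot: [0.0, 0.716, 0.698, 0.001]
contact_force: [0.4, 0.6, -0.8]
gripper_width: 0.612
grasp_force: 57.8
```

>>> arm_command:
  moves:
    - [-1,[0,0,0.006],0]
    - [-1,[0,0,0.01],0]
    - [-1,[0,0,0.01],0]

```text
time: 31.35
tool_pos: [0.4644, 0.3565, 0.0415]
tool_rot: [0.0, 0.716, 0.698, 0.001]
contact_force: [0.0, -0.3, -1.5]
gripper_width: 0.614
grasp_force: 57.9
```

>>> arm_command:
  moves:
    - [-1,[0,0,0.006],0]
    - [-1,[0,0,0.013],0]
    - [-1,[0,0,0.013],0]
    - [-1,[0,0,0.013],0]

```text
time: 31.68
tool_pos: [0.4646, 0.3568, 0.0413]
tool_rot: [0.0, 0.716, 0.698, 0.0]
contact_force: [-4.0, -2.5, 10.0]
gripper_width: 0.613
grasp_force: 61.0
```

>>> arm_command:
  moves:
    - [0.3,[0,0,0.008],0]
    - [0.7,[0,0,0.008],0]
    - [0.7,[0,0,0.008],0]
    - [0.7,[0,0,0.008],0]
    - [0.7,[0,0,0.008],0]
    - [0.7,[0,0,-0.1],0]
    - [0.7,[0,0,-0.3],0]
    - [0.7,[0,0,-0.5],0]
    - [0.7,[0,0,-0.75],0]
    - [1,[0,0,-1],0]
    - [1,[0,0,-1],0]
    - [1,[0,0,-1],0]
    - [1,[0,0,-1],0]

```text
time: 32.77
tool_pos: [0.4637, 0.3562, 0.1884]
tool_rot: [-0.0, 0.716, 0.698, -0.0]
contact_force: [-1.5, 0.1, -0.7]
gripper_width: 1.004
grasp_force: 0.0
```

>>> arm_command:
  moves:
    - [1,[-0.2,0,-0.2],-0.0078]
    - [1,[-0.4,0,-0.2],-0.0078]
    - [1,[-0.6,0,-0.2],-0.0078]
    - [1,[-0.8,-0.06,-0.2],-0.0078]
    - [1,[-1,-0.06,-0.2],-0.0078]
    - [1,[-1,-0.06,-0.2],-0.0078]
    - [1,[-1,-0.06,-0.2],-0.0078]

```text
time: 33.35
tool_pos: [0.4501, 0.2053, 0.2165]
tool_rot: [-0.001, 0.7, 0.714, -0.001]
contact_force: [-0.2, 0.7, -0.5]
gripper_width: 1.0
grasp_force: 0.0
```

>>> arm_command:
  moves:
    - [1,[-0.2,0,0],0]
    - [1,[-0.4,0,0],0]
    - [1,[-0.6,0,0],0]
    - [1,[-0.8,-0.06,0],0]
    - [1,[-1,-0.06,0],0]
    - [1,[-1,-0.06,0],0]
    - [1,[-1,-0.06,0],0]

```text
time: 33.93
tool_pos: [0.4454, 0.0563, 0.2177]
tool_rot: [-0.001, 0.7, 0.715, -0.0]
contact_force: [-0.5, 0.0, -0.6]
gripper_width: 0.996
grasp_force: 0.0
```

```bash
python3 - <<'E'
from fit import *
p=manip.grab_frame('wrist'); q=manip.grab_frame('scene')
a=p['frame'][:,:,::-1]; b=q['frame'][90:240,250:450,::-1]
cv2.imwrite('pics/m8.png',np.hstack([cv2.resize(a,(400,300)),cv2.resize(b,(400,300))]))
go(.437,.003,.085,np.pi/2+.023)
u=proj(p,[.437,.003,.105]); print(u,proj(p,[.437,.003,.05]))
roi=(max(0,int(u[0]-60)),max(0,int(u[1]-60)),int(u[0]+60),int(u[1]+60))
m=mask(p,roi,(4,140,40),(18,255,255)); print(roi,m.sum(),fit([(p,[box(.045,.06,0,.105)],roi,m)],(.437,.003,.023),1))
E
```

```text
t 34.03 pos [0.4455 0.0574 0.218 ] psi 1.5949 F [-0.7  0.  -0.4] w 1.001
 shift [-0.361 -0.065  0.887] turn 0.0002
[243.28215363 238.20269658] [244.88004264 216.72228846]
(183, 178, 303, 298) 3360.0 (array([0.4379, 0.0011, 0.0946]), np.float64(0.177))
```

View pics/m8.png

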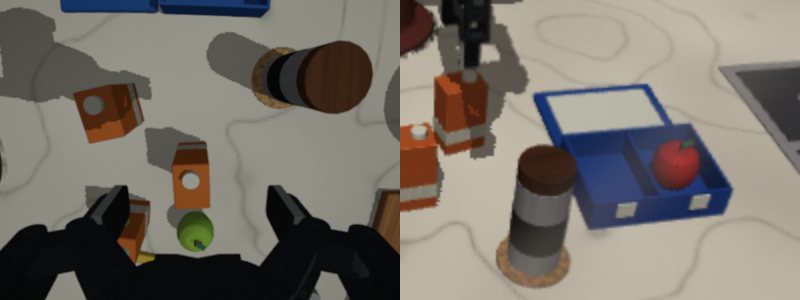

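Red apple is upright in the blue box's right compartment. The target carton is at (246,239) in the wrist frame, between the two apples' spots and beside the green apple, as predicted. Grasping it.

>>> arm_command:
  moves:
    - [1,[-0.2,-0.03,0],0]
    - [1,[-0.364,-0.056,0],0]
    - [1,[-0.364,-0.056,0],0]
    - [1,[-0.364,-0.056,0.2],0]
    - [1,[-0.364,-0.056,0.45],0]
    - [1,[-0.364,-0.056,0.7],0]
    - [1,[-0.364,-0.056,0.85],0]
    - [1,[-0.364,-0.056,0.905],0]
    - [1,[-0.364,-0.056,0.905],0]
    - [0.5,[-0.364,-0.056,0.905],0]
    - [0,[-0.364,-0.056,0.905],0]
    - [-1,[-0.364,-0.056,0.905],0]
    - [-1,[-0.364,-0.056,0.905],0]
    - [-1,[-0.364,-0.056,0.905],0]
    - [-1,[-0.364,-0.056,0.905],0]
    - [-1,[-0.364,-0.056,0.905],0]
    - [-1,[-0.364,-0.056,0.905],0]

```text
time: 35.45
tool_pos: [0.4402, 0.0015, 0.0857]
tool_rot: [0.002, 0.699, 0.715, 0.001]
contact_force: [-1.8, 0.9, 6.2]
gripper_width: 0.511
grasp_force: 61.5
```

```bash
python3 - <<'E'
from fit import *
go(.462,.263,.0,np.pi/2-.0255)
E
```

```text
t 35.45 pos [0.4402 0.0015 0.0857] psi 1.5938 F [-1.8  0.9  6.2] w 0.511
 shift [1.74  0.186 0.571] turn 0.0077
```

>>> arm_command:
  moves:
    - [-1,[0,0,-0.1],0]
    - [-1,[0,0,-0.3],0]
    - [-1,[0,0,-0.5],0]
    - [-1,[0,0,-0.7],0]
    - [-1,[0,0,-0.7],0]
    - [-1,[0,0,-0.7],0]

```text
time: 35.95
tool_pos: [0.4398, 0.0013, 0.1905]
tool_rot: [0.002, 0.699, 0.715, 0.002]
contact_force: [0.1, 0.2, -3.5]
gripper_width: 0.515
grasp_force: 61.8
```

>>> arm_command:
  moves:
    - [-1,[0.15,0,0],0]
    - [-1,[0.35,0,0],0]
    - [-1,[0.55,0.03,0],0]
    - [-1,[0.75,0.06,0],0]
    - [-1,[0.9,0.09,0],0]
    - [-1,[0.9,0.09,0],0]
    - [-1,[0.9,0.09,0],0]

```text
time: 36.53
tool_pos: [0.4474, 0.1375, 0.1856]
tool_rot: [-0.001, 0.698, 0.716, -0.002]
contact_force: [-0.6, -1.0, -3.1]
gripper_width: 0.511
grasp_force: 61.7
```

>>> arm_command:
  moves:
    - [-1,[0.15,0,0],0.0077]
    - [-1,[0.35,0,0],0.0077]
    - [-1,[0.55,0.03,0],0.0077]
    - [-1,[0.75,0.06,0],0.0077]
    - [-1,[0.84,0.09,0],0.0077]
    - [-1,[0.84,0.09,0],0.0077]
    - [-1,[0.84,0.09,0],0.0077]

```text
time: 37.12
tool_pos: [0.4588, 0.2623, 0.1865]
tool_rot: [-0.0, 0.716, 0.698, -0.002]
contact_force: [0.2, 0.3, -2.8]
gripper_width: 0.511
grasp_force: 61.7
```

```bash
python3 - <<'E'
from fit import *
go(.462,.263,.0897,np.pi/2-.0255)
q=manip.grab_frame('scene'); save(q,'s9.png',(250,60,450,210),3.5)
E
```

```text
t 37.12 pos [0.4588 0.2623 0.1865] psi 1.5456 F [ 0.2  0.3 -2.8] w 0.511
 shift [0.005 0.021 0.646] turn 0.0
```

View pics/s9.png

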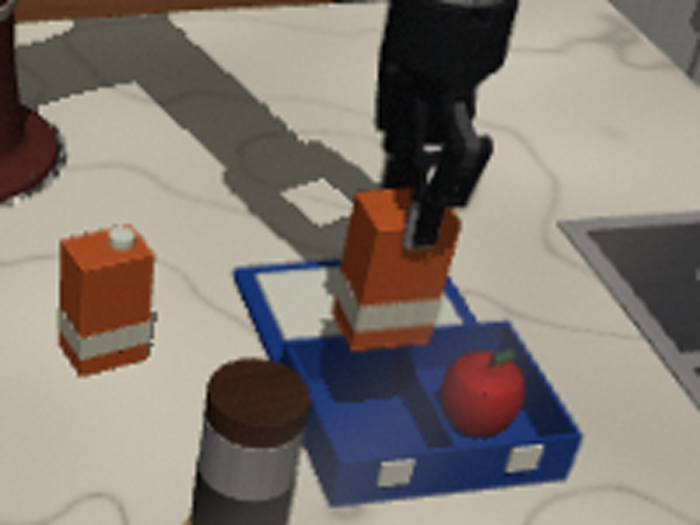

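Carton is upright over the left compartment at (400,340). Lowering it.

>>> arm_command:
  moves:
    - [-1,[0,0.021,0],0]
    - [-1,[0,0.021,0.15],0]
    - [-1,[0,0.021,0.35],0]
    - [-1,[0,0.021,0.5],0]
    - [-1,[0,0.021,0.59],0]
    - [-1,[0,0.021,0.63],0]
    - [-1,[0,0.021,0.645],0]
    - [-1,[0,0.021,0.645],0]

```text
time: 37.83
tool_pos: [0.463, 0.2625, 0.0916]
tool_rot: [0.0, 0.716, 0.698, 0.0]
contact_force: [-0.7, 1.0, -2.4]
gripper_width: 0.512
grasp_force: 61.7
```

>>> arm_command:
  moves:
    - [-1,[0,0,0.006],0]
    - [-1,[0,0,0.01],0]
    - [-1,[0,0,0.01],0]

```text
time: 38.08
tool_pos: [0.4632, 0.2633, 0.0909]
tool_rot: [0.0, 0.716, 0.698, 0.001]
contact_force: [0.4, -0.4, -2.3]
gripper_width: 0.509
grasp_force: 61.7
```

>>> arm_command:
  moves:
    - [-1,[0,0,0.006],0]
    - [-1,[0,0,0.012],0]
    - [-1,[0,0,0.012],0]
    - [-1,[0,0,0.012],0]

```text
time: 38.42
tool_pos: [0.4633, 0.2635, 0.0898]
tool_rot: [0.0, 0.716, 0.698, 0.001]
contact_force: [-3.4, -1.4, 5.2]
gripper_width: 0.512
grasp_force: 62.5
```

>>> arm_command:
  moves:
    - [0.2,[0,0,0.008],0]
    - [0.7,[0,0,0.008],0]
    - [0.7,[0,0,0.008],0]
    - [0.7,[0,0,0.008],0]
    - [0.7,[0,0,0.008],0]
    - [0.7,[0,0,0.008],0]
    - [0.7,[0,0,-0.1],0]
    - [0.7,[0,0,-0.3],0]
    - [0.7,[0,0,-0.5],0]
    - [0.7,[0,0,-0.75],0]
    - [1,[0,0,-1],0]
    - [1,[0,0,-1],0]
    - [1,[0,0,-1],0]
    - [1,[0,0,-1],0]

```text
time: 39.58
tool_pos: [0.4624, 0.263, 0.2377]
tool_rot: [-0.0, 0.716, 0.698, -0.0]
contact_force: [0.6, -1.0, -0.1]
gripper_width: 0.998
grasp_force: 0.0
```

>>> arm_command:
  moves:
    - [1,[0,-0.5,0],0]
    - [1,[0,-0.5,0],0]
    - [1,[0,-0.5,0],0]
    - [1,[0,-0.5,0],0]
    - [1,[0,-0.5,0],0]
    - [1,[0,-0.5,0],0]

```text
time: 40.08
tool_pos: [0.388, 0.2648, 0.2373]
tool_rot: [-0.0, 0.716, 0.698, -0.001]
contact_force: [-0.4, 0.7, -0.7]
gripper_width: 1.0
grasp_force: 0.0
```

```bash
python3 - <<'E'
from fit import *
q=manip.grab_frame('scene'); save(q,'s10.png',(70,90,450,280),2.1)
s=manip.state(); print(s['time'],s['tool_pos'],s['contact_force'])
E
```

```text
40.1333 [0.38814271 0.26478526 0.23750959] [1.20380844 0.52693229 0.19152806]
```

View pics/s10.png

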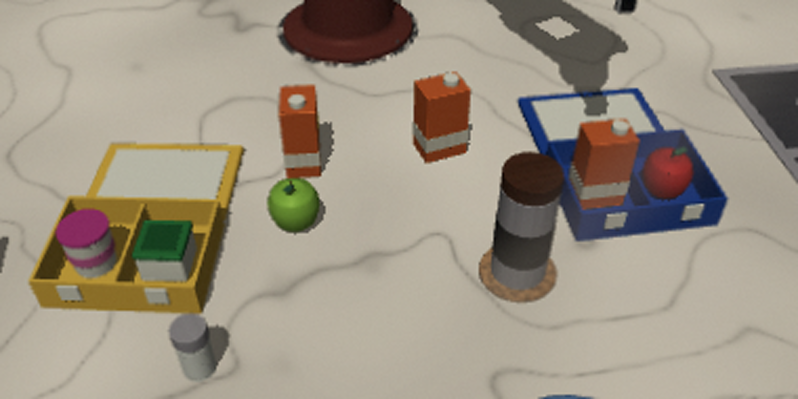

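The view shows the carton (605,165) and red apple (668,172) in the blue box. The yoghurt (85,243) and tub (163,250) are in the yellow box. The canister is on the mat at (520,270), and the green apple and salt shaker have not moved.

```bash
python3 -c "
from plant import manip
print(manip.job_done())"
```

```text
the job is handed in; nothing more can be done
None
```

Both lunches are packed and the canister stands centred on the cork mat to within about 2 mm; I handed the job in at about 40 s of the 144 s allowed, and the first try at the yoghurt slipped off its lid and nudged it about 8 mm before the second held.

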